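# Sweep the loose nuts into the catch pan

## Robot

A 6-joint arm with a two-finger parallel gripper is mounted at the origin on the work surface. World frame = base frame: x ahead of the robot, y to its left, z up, the work surface at z = 0. Lengths are in mm, angles in rad, forces in N, time in s.
With the tool pointing down it reaches from about 300 to 875 mm from the base axis. Payload 4.2 kg.
Tool frame: the origin (TCP) lies between the finger pads; the fingertips stand 11 mm ahead of it and the grasp point (between the pads) lies 8 mm behind it (finger_overhang is the distance from the TCP to the fingertips, in mm); z points along the fingers, x is the direction in which the jaws open and shut, and the axes are right-handed (so a half turn about z gives the same grasp; the last joint's range is limited). The gripper opens to 85 mm and grips with 20 to 120 N. Pads are 22 mm wide; open, the fingers measure 114 mm over their backs; the gripper's body (76 mm by 85 mm) begins 54 mm behind the grasp point. The pads swing forward as they close: fully open they stand 13 mm farther back than shut.
Start: joints at [-1.284, 0.32, 1.565, -0, 1.257, -0.02], TCP at [173.658, -548.163, 242.338] pointing down, gripper open.
Joint ranges: [-3.11, 3.11], [-0.84, 2.01], [0.21, 2.61], [-1.34, 4.49], [0.05, 2.63], [-2.56, 2.56]. Speed limits (rad/s): [2.57, 2.57, 3.14, 3.14, 3.14, 3.14].

## Interface

Orientations are given as a unit quaternion [w, x, y, z].
In Python, from rig import * gives the robot as it stands.
- The arm moves only by the tool servo_tool, never from a script. Its argument "rows" is a list that holds one entry, the list of rows, each a list of 5 numbers: the opening, from 0 (shut) to 1 (fully open), then the shift along the world's x, y, z in m, then the turn about the world's z in rad. A call has 1 to 12 rows; each row shifts and turns the commanded pose from where the row before left it; what a row does not reach is not made up. A row lasts 1/10 s, in which the tool goes at most 50 mm and 8.59 degrees, less where a joint would pass 70% of its speed; a pose out of reach is approached as far as the arm can. A call with a gripper value outside its range is refused whole. The fingers move at their own pace and stop on an object; the grip force is fixed at half the most. Time passes only in rows, so rows that do not move let the fingers close. It gives the time, the measured TCP pose, the force and the opening at its end, in the units of the state.
- get_obs(): the state, without advancing time (a new reading comes with each control period).
- grab_frame(name): name is "scene" or "top" or "wrist"; returns the picture (420x560x3 uint8, red, green, blue); there is no depth.
- calibration(name): a dict with "fx", "fy", "cx", "cy" (pixels), "R" (3x3) and "t" (3): a world point X has camera coordinates R X + t. Camera axes: x right, y down, z forward; pixel columns grow to the right and rows downward; lengths in mm; the calibration is good to about 2 mm. The wrist camera is an equidistant fisheye: a pixel r from the principal point sees the ray r / f radians off the axis. A picture is of the moment at which its call begins: read the wrist's pose just before it. calibration takes no time and is no camera call; for the wrist camera it gives the pose at the moment of the call.
- sign_off(): hands the job in, once; it reports no verdict.
Trained networks look in the newest picture that a camera, given by its name, has taken for a name from the list of things; names that differ only in an ending like _2 or _b are one class to them, and where a whole thing is asked for, a point or a joint stands for the part that bears it (a point fixed in the world has none). Each returns a list of dicts, best first, with "confidence" (0 to 1); they miss things now and then, are a little off and sometimes report something else, mostly with a low value. They report only what shows in the picture. A call takes as long as a camera call.
- masks_of(camera, target): "mask" (420x560 bool, what is visible of it) and "extent" ([left, top, right, bottom] in pixels, round what is visible of it).
The state is a dict: "time": time; "q": joint angles; "joint_velocities": joint speeds; "tau": joint torques, N m; "tool_pos": TCP position; "tcp_rot": TCP orientation; "wrist_force": force on the tool from outside, world axes, zero at the start; "ft_torque": the same for the moment, N m; "finger_gap": finger opening in mm.
Only numpy, scipy, OpenCV 4.12 (cv2) and the standard library are available. Lean on these libraries where they do the work, as an engineer would, in place of code of your own. Each camera call takes 0.05 s, during which the arm holds its last target.

## Task

Clear the compressor service board: with the fingertips, sweep the three loose steel nuts across the board and off its edge so that all three lie in the white catch pan beside it. Only push the nuts along the wood, never pick them up, and leave the brass fitting and the red-topped capacitor standing where they are.

Things in the scene. Friction and masses are not known exactly. Their poses are not given: they have to be found in the camera images.
- board: fixed plywood board on black rails, 280 mm along its x, 300 along its y; flat rimless top 43 mm above the work surface. Origin: centre of its footprint at work-surface height, z up. The pan lies at one y edge, the case at the other (this varies). The five things on it start in lanes along y, one each, at x about -90, -45, 0, 45, 90 mm, y within 60 mm of the middle: each nut has a straight free way to the pan.
- pan: fixed white open catch pan, outside 300 mm along its x, 160 along its y, 24 high, walls and floor 3 mm. Origin: centre of its underside, on the work surface. Axes parallel to the board's; its centre is 222 mm from the board's along the board's +y or -y. Its near wall is tucked 8 mm under the board's edge, so a nut pushed over that edge drops in.
- case: fixed shut blue parts case, 280 x 140 mm, 37 mm high, lying on the work surface along the board's other y edge. Origin: centre of its underside. Not part of the job.
- nut_a_center (a point): loose plain steel hex nut lying flat on the board: 30 mm across the flats, 34.6 mm across the corners, 16 mm high, about 60 g, with a dark hole in the middle. This point is its centre, 8 mm above its underside. It slides easily.
- nut_b_center (a point): loose plain steel hex nut lying flat on the board: 30 mm across the flats, 34.6 mm across the corners, 16 mm high, about 60 g, with a dark hole in the middle. This point is its centre, 8 mm above its underside. It slides easily.
- nut_c_center (a point): loose plain steel hex nut lying flat on the board: 30 mm across the flats, 34.6 mm across the corners, 16 mm high, about 60 g, with a dark hole in the middle. This point is its centre, 8 mm above its underside. It slides easily.
- fitting_center (a point): loose brass fitting standing upright on the board: round foot 25 mm in diameter and 14 mm high, a threaded stem 16 mm in diameter above it, 40 mm high in all. This point is its centre, 20 mm above its underside. Leave it standing.
- capacitor_center (a point): loose aluminium capacitor with red top and two small terminals, standing upright on the board: 26 mm in diameter, 45 mm high with the terminals. This point lies on its axis 20 mm above its underside. Leave it standing.

How it is judged (in metres and radians):
At the end, for the whole second after the job is handed in: All three nuts are at rest in the white pan: each centre inside the pan's walls (within 147 mm of its centre along its x and 77 mm along its y) and less than 34 mm above the work surface. The brass fitting and the capacitor stand upright (within 0.15 rad) within 12 mm of where they started (x of nut_a_center in the frame of pan between -0.147 and 0.147 m and y of nut_a_center in the frame of pan between -0.077 and 0.077 m and z of each of nut_a_center, nut_b_center, nut_c_center in the frame of pan below 0.034 m and linear speed of each of nut_a, nut_b, nut_c below 0.02 m/s and x of nut_b_center in the frame of pan between -0.147 and 0.147 m and y of nut_b_center in the frame of pan between -0.077 and 0.077 m and x of nut_c_center in the frame of pan between -0.147 and 0.147 m and y of nut_c_center in the frame of pan between -0.077 and 0.077 m and distance of each of fitting_center, capacitor_center from where it was at the start of the episode below 0.012 m and angle between each of fitting_center, capacitor_center's own z axis and vertical below 0.15 rad); the robot touches nothing.
It fails at once if a nut is lifted more than 10 mm off the board (height (world z) of nut_a_center above 0.061 m).
It fails at once if a nut is lifted more than 10 mm off the board (height (world z) of nut_b_center above 0.061 m).
It fails at once if a nut is lifted more than 10 mm off the board (height (world z) of nut_c_center above 0.061 m).
It fails at once if the fitting is shifted by more than 12 mm or tipped over (distance of fitting_center from where it was at the start of the episode above 0.012 m or angle between fitting_center's own z axis and vertical above 0.3 rad).
It fails at once if the capacitor is shifted by more than 12 mm or tipped over (distance of capacitor_center from where it was at the start of the episode above 0.012 m or angle between capacitor_center's own z axis and vertical above 0.3 rad).
It also fails if it takes over 64 s, if anything falls off the work surface, if the arm or the gripper's body presses on something with over 40 N, if the wrist force passes 120 N, or if a joint passes its speed limit or range.

## Working session

There is one attempt and no reset: what is moved stays moved. The work goes in short steps, Python scripts to look and compute and a tool call to move; the robot and the scene stay as the last step left them, time stands still between calls to the robot, and variables do not carry over. Pictures are saved under pics/ and viewed, and the job is handed in when it is done.

Besides the shell and the picture viewer there is one more tool, called after ">>>" by a JSON object that holds its "op" and its "data". servo_tool: Moves the arm, as the interface text tells. Its arguments: {"type":"object","properties":{"rows":{"type":"array","items":{"type":"array","items":{"type":"array","items":{"type":"number"}}}}},"required":["rows"]}

```bash
mkdir -p pics; ls
python3 - <<'E'
from rig import *
import cv2,numpy as np
for n in ["scene","top"]:
    f=grab_frame(n); cv2.imwrite(f"pics/{n}0.png",f[:,:,::-1])
    for t in ["nut_a_center","fitting_center","capacitor_center","pan","board","case"]:
        for d in masks_of(n,t)[:5]:
            ys,xs=np.nonzero(d["mask"]); print(n,t,round(d["confidence"],2),np.round(d["extent"]),round(xs.mean(),1),round(ys.mean(),1))
o=get_obs();print(o)
for n in ["scene","top"]:print(calibration(n))
E
```

```text
pics
scene nut_a_center 0.88 [251. 213. 276. 235.] 265.2 220.9
scene fitting_center 0.86 [240. 187. 255. 213.] 249.9 200.8
scene capacitor_center 0.77 [295. 238. 315. 269.] 304.8 252.2
scene board 0.83 [136. 162. 376. 334.] 262.7 246.0
scene case 0.73 [ 63. 270. 306. 420.] 190.3 349.6
top nut_a_center 0.78 [304. 202. 322. 222.] 312.2 213.1
top fitting_center 0.71 [296. 235. 309. 249.] 300.6 240.4
top fitting_center 0.61 [305. 204. 321. 221.] 312.4 213.4
top capacitor_center 0.77 [326. 148. 346. 167.] 334.0 156.8
top pan 0.9 [137. 143. 249. 324.] 190.8 234.9
top board 0.88 [223. 124. 418. 304.] 317.4 213.6
top case 0.77 [386. 112. 496. 280.] 441.4 194.0
{'time': 0.7, 'q': array([-1.28398210e+00,  3.19576581e-01,  1.56447799e+00,  1.05581073e-05,
        1.25739020e+00, -1.99878199e-02]), 'joint_velocities': array([ 9.55724194e-04, -2.75619088e-04,  3.75047950e-04,  3.19701235e-05,
        4.98639718e-04, -1.48189510e-03]), 'tau': array([ 2.27443335e-03, -4.15283525e+01, -2.34382188e+01, -2.09025586e-05,
        6.57166856e-05, -8.60916970e-06]), 'tool_pos': array([ 173.6737933 , -548.
[... 190 characters left out ...]
ray([ 0.02806368, -0.04373124, -0.0084201 ]), 'finger_gap': 85.42781483803056}
{'fx': 488.6664895924146, 'fy': 488.6664895924146, 'cx': 283.12641785992764, 'cy': 203.0308408980353, 'R': array([[ 0.84512173,  0.53447721, -0.01016721],
       [ 0.32121793, -0.52293266, -0.7895318 ],
       [-0.42730352,  0.6639846 , -0.61362542]]), 't': array([-477.91565599, -124.22714388, 1062.36481909])}
{'fx': 507.4206589509976, 'fy': 507.4206589509976, 'cx': 277.34545537555135, 'cy': 204.74019902588032, 'R': array([[-0.02854261, -0.99949989, -0.01361246],
       [-0.99444091,  0.02977367, -0.100999  ],
       [ 0.10135378,  0.01065401, -0.9947934 ]]), 't': array([ 47.24180831, 569.28573198, 871.01918325])}
```

Run:
```python
import cv2
a=cv2.imread("pics/top0.png")[100:340,120:510]; cv2.imwrite("pics/top0z.png",cv2.resize(a,(780,480),interpolation=2))
```

```text
(no output)
```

View pics/top0z.png

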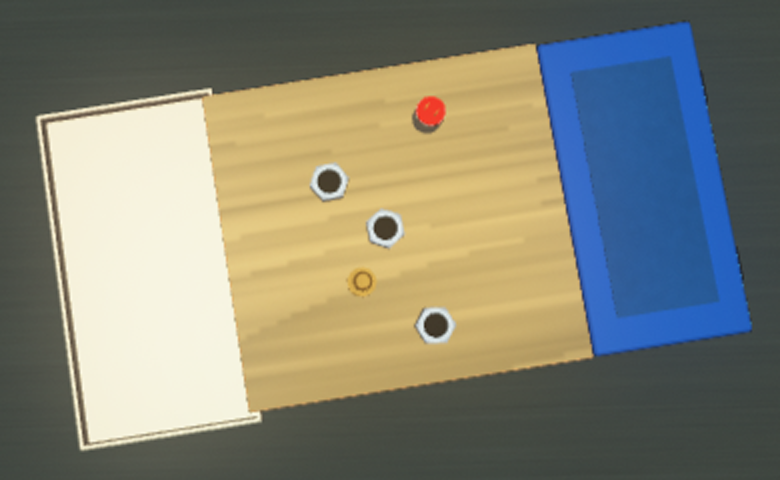

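View pics/scene0.png

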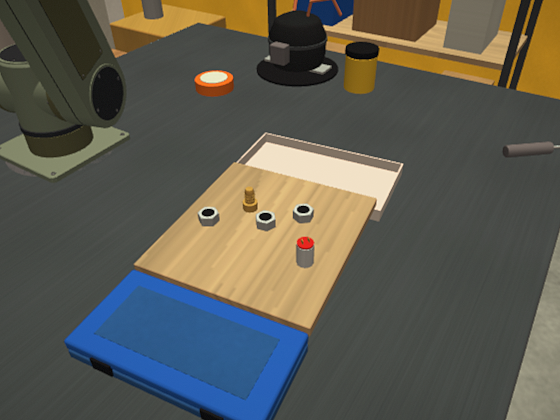

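The top view (zoomed 2x) shows the pan to the left and the case to the right. The nuts are at zoomed pixels (329,181), (385,228) and (435,325), the fitting at (362,281), and the capacitor at (431,111). Each nut has a clear way left to the pan.

```bash
cat > h.py <<'E'
from rig import *
import numpy as np,cv2
def ray(n,u,v,z):
    c=calibration(n);R=np.array(c["R"]);t=np.array(c["t"])
    d=R.T@np.array([(u-c["cx"])/c["fx"],(v-c["cy"])/c["fy"],1]);o=-R.T@t
    return o+d*(z-o[2])/d[2]
def P(zu,zv,z): return ray("top",120+zu/2-.25,100+zv/2-.25,z)
E
python3 - <<'E'
from h import *
C=np.array([P(*p,43) for p in [(203,97),(536,43),(593,356),(248,411)]])
ctr=C.mean(0)
e=(C[0]+C[3]-C[1]-C[2])/2; f=(C[0]-C[3]+C[1]-C[2])/2
print("corners",C.round(1).tolist(),"len",np.linalg.norm(e),np.linalg.norm(f))
th=np.arctan2(e[1],e[0]); th2=np.arctan2(f[1],f[0]); print("dir to pan",th,"other",th2,th-th2)
# angle
ey=np.array([np.cos(th),np.sin(th)]); ex=np.array([ey[1],-ey[0]])
print("ctr",ctr,"ex",ex,"ey",ey)
# dark-hole centroid refinement
im=cv2.imread("pics/top0.png")
for nm,p,z in [("n1",(329,181),59),("n2",(385,228),59),("n3",(435,325),59),("fit",(362,281),83),("cap",(431,109),87)]:
    w=P(*p,z)
    d=w[:2]-ctr[:2]; print(nm,w.round(1),"board xy",(d@ex).round(1),(d@ey).round(1))
for nm,p,z in [("nutA",(304,202),0)]: pass
d=masks_of("scene","nut_a_center")
for D in masks_of("top","nut_a_center"): print(D["extent"])
# scene cross-check
for p,z in [((208,213),59),((265,217),59),((303,210),59),((250,189),83),((305,242),85)]:
    w=ray("scene",*p,z);d=w[:2]-ctr[:2];print("scene",w.round(1),(d@ex).round(1),(d@ey).round(1))
E
```

```text
corners [[672.4, 126.8, 43.0], [711.7, -169.3, 43.0], [436.1, -204.1, 43.0], [397.7, 92.9, 43.0]] len 299.0714716282595 277.31469245948017
dir to pan 1.7010674793578762 other 0.12422394844450899 1.5768435309133673
ctr [554.46578558 -38.42046838  43.        ] ex [0.99152671 0.129903  ] ey [-0.129903    0.99152671]
n1 [592.1  17.7  59. ] board xy 44.6 50.7
n2 [550.1 -29.   59. ] board xy -3.1 9.9
n3 [466.5 -68.3  59. ] board xy -91.1 -18.2
fit [504.7  -7.   83. ] board xy -45.2 37.6
cap [646.5 -69.3  87. ] board xy 87.3 -42.6
[304.5, 202.0, 321.5, 222.0]
scene [468.2 -69.4  59. ] -89.5 -19.6
scene [551.4 -30.1  59. ] -2.0 8.7
scene [593.5  16.5  59. ] 45.8 49.4
scene [507.9  -7.5  83. ] -42.1 36.7
scene [648.4 -72.1  85. ] 88.8 -45.6
```

>>> {"op": "servo_tool", "data": {"rows": [[[0.14, 0.0212, 0.026, 0, 0.0696], [0.14, 0.0212, 0.026, 0, 0.0696], [0.14, 0.0212, 0.026, 0, 0.0696], [0.14, 0.0212, 0.026, 0, 0.0696], [0.14, 0.0212, 0.026, 0, 0.0696], [0.14, 0.0212, 0.026, 0, 0.0696], [0.14, 0.0212, 0.026, 0, 0.0696], [0.14, 0.0212, 0.026, 0, 0.0696], [0.14, 0.0212, 0.026, 0, 0.0696], [0.14, 0.0212, 0.026, 0, 0.0696]]]}}

```text
time: 1.8
tool_pos: [386.4, -287.0, 242.5]
tcp_rot: [0.0, 0.96, -0.279, 0.0]
wrist_force: [0.6, -0.7, 0.1]
finger_gap: 12.0
```

>>> {"op": "servo_tool", "data": {"rows": [[[0.14, 0.0212, 0.026, 0, 0.0696], [0.14, 0.0212, 0.026, 0, 0.0696], [0.14, 0.0212, 0.026, 0, 0.0696], [0.14, 0.0212, 0.026, 0, 0.0696], [0.14, 0.0212, 0.026, 0, 0.0696], [0.14, 0.0212, 0.026, 0, 0.0696], [0.14, 0.0212, 0.026, 0, 0.0696], [0.14, 0.0212, 0.026, 0, 0.0696], [0.14, 0.0212, 0.026, 0, 0.0696], [0.14, 0.0212, 0.026, 0, 0.0696], [0.14, 0, 0, 0, 0], [0.14, 0, 0, 0, 0]]]}}

```text
time: 3.0
tool_pos: [597.6, -27.8, 241.9]
tcp_rot: [0.0, 0.998, 0.064, -0.0]
wrist_force: [-1.2, -0.1, 0.2]
finger_gap: 12.2
```

>>> {"op": "servo_tool", "data": {"rows": [[[0.14, 0, 0, -0.03, 0], [0.14, 0, 0, -0.03, 0], [0.14, 0, 0, -0.03, 0], [0.14, 0, 0, -0.03, 0], [0.14, 0.001, 0, -0.01, 0], [0.14, 0, 0, 0, 0], [0.14, 0, 0, 0, 0]]]}}

```text
time: 3.7
tool_pos: [599.4, -28.7, 113.7]
tcp_rot: [0.0, 0.998, 0.064, 0.001]
wrist_force: [-0.2, 0.2, 0.7]
finger_gap: 12.1
```

Run:
```python
from h import *
a=grab_frame("top")[100:340,120:510,::-1];b=grab_frame("scene")[130:360,100:420,::-1]
cv2.imwrite("pics/t1.png",cv2.resize(a,(780,480)));cv2.imwrite("pics/s1.png",cv2.resize(b,(800,575)))
print(get_obs()["tool_pos"])
```

```text
[599.73052159 -28.4728763  114.21230618]
```

View pics/t1.png

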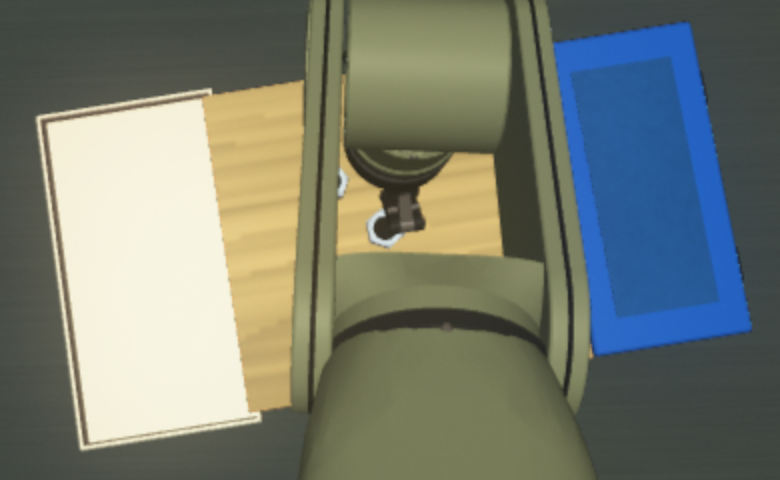

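View pics/s1.png

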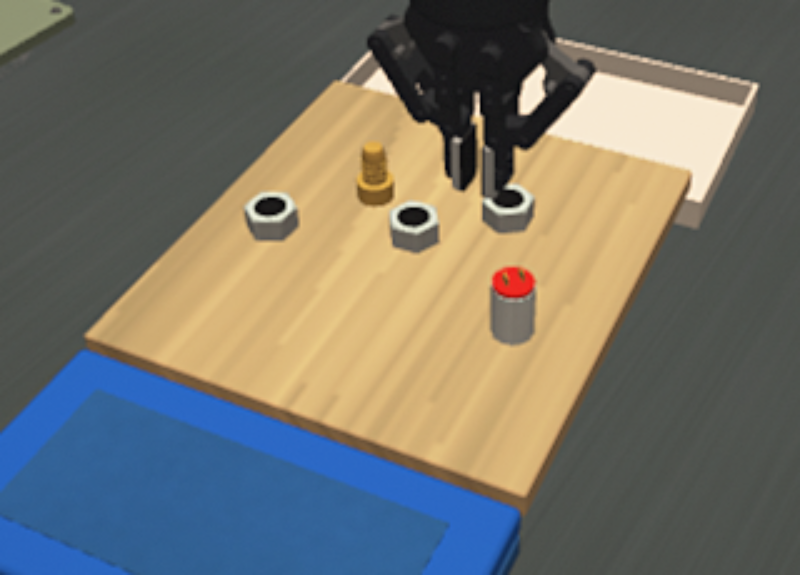

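The top view is mostly hidden by the arm. The scene view shows the fingers above the lane behind nut 1, with the fitting and capacitor clear of the finger linkages. I'll descend and sweep nut 1.

>>> {"op": "servo_tool", "data": {"rows": [[[0.14, -0.001, 0, -0.02, 0], [0.14, 0, 0, -0.02, 0], [0.14, 0, 0, -0.01, 0], [0.14, 0, 0, -0.007, 0], [0.14, 0, 0, 0, 0], [0.14, 0, 0, 0, 0]]]}}

```text
time: 4.4
tool_pos: [598.3, -28.2, 56.1]
tcp_rot: [0.0, 0.998, 0.064, 0.001]
wrist_force: [0.1, -0.2, 1.0]
finger_gap: 12.2
```

>>> {"op": "servo_tool", "data": {"rows": [[[0.14, -0.0013, 0.01, 0, 0], [0.14, -0.0013, 0.01, 0, 0], [0.14, -0.0013, 0.01, 0, 0], [0.14, -0.0013, 0.01, 0, 0], [0.14, -0.0013, 0.01, 0, 0], [0.14, -0.0013, 0.01, 0, 0], [0.14, -0.0013, 0.01, 0, 0], [0.14, -0.0013, 0.01, 0, 0]]]}}

```text
time: 5.2
tool_pos: [587.1, 52.7, 55.3]
tcp_rot: [0.0, 0.998, 0.064, 0.0]
wrist_force: [0.5, -0.4, 0.7]
finger_gap: 11.8
```

Run:
```python
from h import *
b=grab_frame("scene")[130:360,100:420,::-1]
cv2.imwrite("pics/s2.png",cv2.resize(b,(800,575)))
print(get_obs()["tool_pos"])
```

```text
[586.85489616  54.04676063  55.28728994]
```

View pics/s2.png

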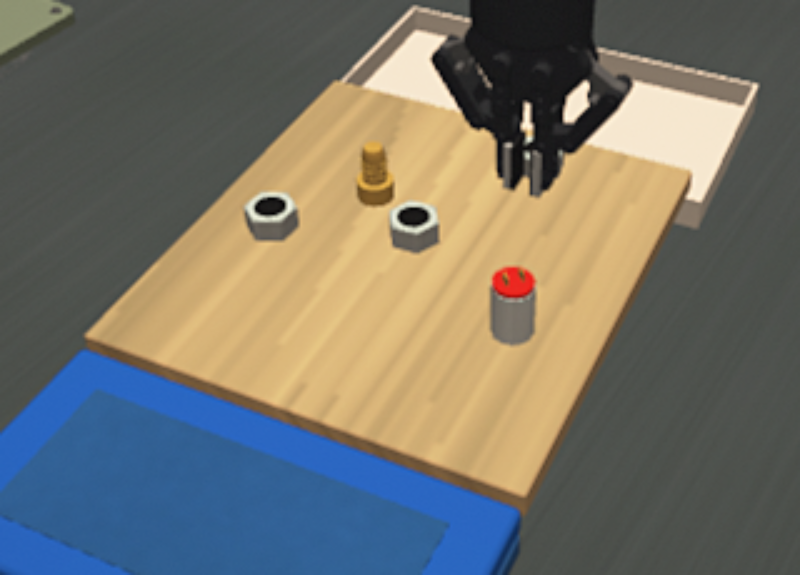

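The fingers are above zoomed (525,190). Nut 1 is no longer at its old spot and is hidden behind the fingers, and the fitting and capacitor are unmoved. I'll continue over the edge and then lift.

>>> {"op": "servo_tool", "data": {"rows": [[[0.14, -0.0013, 0.01, 0, 0], [0.14, -0.0013, 0.01, 0, 0], [0.14, -0.0013, 0.01, 0, 0], [0.14, -0.0013, 0.01, 0, 0], [0.14, -0.0013, 0.01, 0, 0], [0.14, -0.0013, 0.01, 0, 0], [0.14, 0, 0, 0, 0], [0.14, 0, 0, 0, 0]]]}}

```text
time: 6.05
tool_pos: [579.4, 112.1, 55.3]
tcp_rot: [0.0, 0.998, 0.064, -0.0]
wrist_force: [0.8, 0.9, -0.2]
finger_gap: 12.0
```

>>> {"op": "servo_tool", "data": {"rows": [[[0.14, 0.0013, -0.01, 0.0, 0], [0.14, 0, 0, 0.02, 0], [0.14, 0, 0, 0.03, 0], [0.14, 0, 0, 0.03, 0], [0.14, 0, 0, 0.02, 0], [0.14, 0, 0, 0, 0]]]}}

```text
time: 6.65
tool_pos: [582.8, 100.9, 158.5]
tcp_rot: [-0.0, 0.998, 0.063, 0.003]
wrist_force: [-0.0, 0.4, -0.4]
finger_gap: 12.2
```

Run:
```python
from h import *
b=grab_frame("scene")[110:340,100:420,::-1];a=grab_frame("wrist")[:,:,::-1]
cv2.imwrite("pics/s3.png",cv2.resize(b,(800,575)));cv2.imwrite("pics/w3.png",a)
print(get_obs()["tool_pos"])
```

```text
[580.58159067 100.93732797 155.0283166 ]
```

View pics/s3.png

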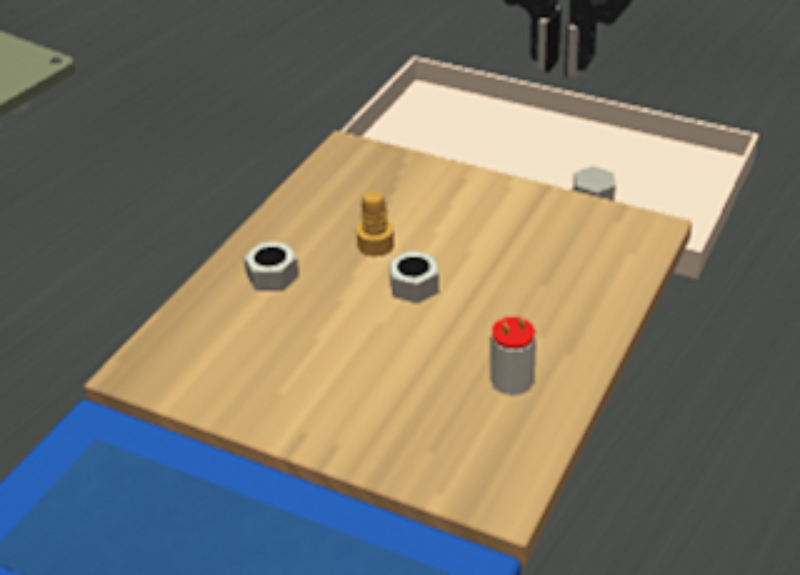

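View pics/w3.png

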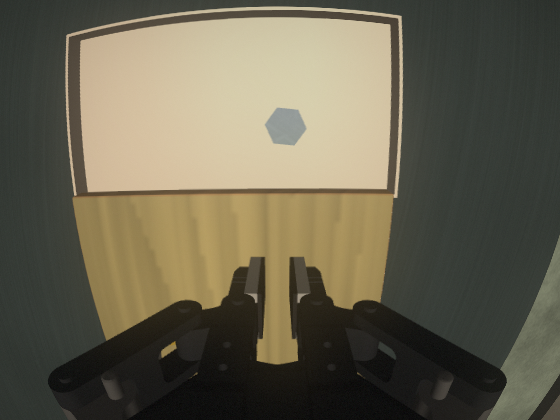

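Nut 1 lies flipped in the pan (wrist picture at 286,126), and the other things are unmoved. Nut 2 is next.

>>> {"op": "servo_tool", "data": {"rows": [[[0.14, -0.0041, -0.0287, 0, 0], [0.14, -0.0041, -0.0287, 0, 0], [0.14, -0.0041, -0.0287, 0, 0], [0.14, -0.0041, -0.0287, 0, 0], [0.14, -0.0041, -0.0287, 0, 0], [0.14, -0.0041, -0.0287, 0, 0], [0.14, 0, 0, -0.02, 0], [0.14, 0, 0, -0.02, 0], [0.14, 0, 0, 0, 0], [0.14, 0, 0, 0, 0]]]}}

```text
time: 7.75
tool_pos: [555.4, -70.5, 114.2]
tcp_rot: [-0.0, 0.998, 0.064, -0.001]
wrist_force: [0.9, 0.1, -0.6]
finger_gap: 11.8
```

Run:
```python
from h import *
b=grab_frame("scene")[110:340,100:420,::-1]
cv2.imwrite("pics/s4.png",cv2.resize(b,(800,575)))
p=get_obs()["tool_pos"];d=p[:2]-np.array([550.8,-29.5]);a=.127
print(p,d@[np.cos(a),np.sin(a)],d@[-np.sin(a),np.cos(a)])
```

```text
[556.15393641 -70.42127769 115.11884885] 0.12777446852832064 -41.269834946695084
```

View pics/s4.png

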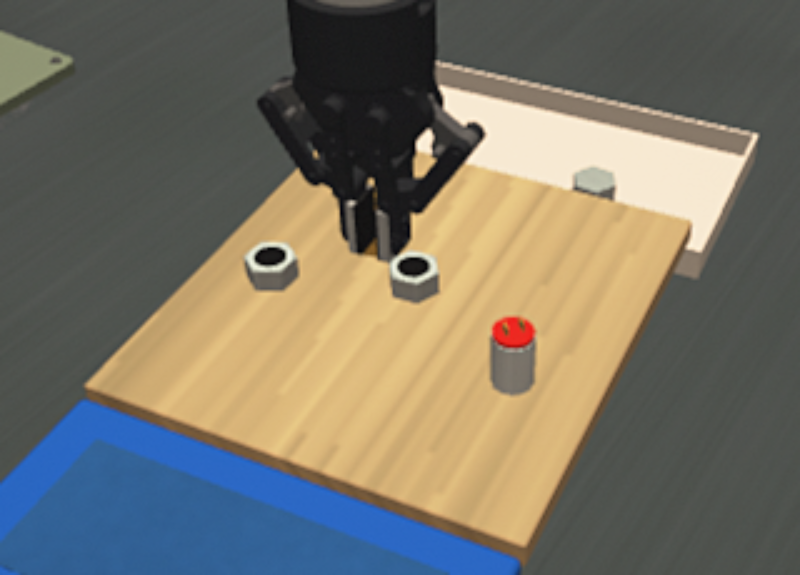

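>>> {"op": "servo_tool", "data": {"rows": [[[0.14, 0, 0, -0.02, 0], [0.14, 0, 0, -0.02, 0], [0.14, 0, 0, -0.01, 0], [0.14, 0, 0, -0.008, 0], [0.14, 0, 0, 0, 0], [0.14, 0, 0, 0, 0]]]}}

```text
time: 8.4
tool_pos: [556.7, -70.4, 58.0]
tcp_rot: [0.0, 0.998, 0.064, 0.001]
wrist_force: [0.0, -0.7, -0.8]
finger_gap: 12.2
```

>>> {"op": "servo_tool", "data": {"rows": [[[0.14, -0.0007, 0.01, 0, 0], [0.14, -0.0007, 0.01, 0, 0], [0.14, -0.0007, 0.01, 0, 0], [0.14, -0.0007, 0.01, 0, 0], [0.14, -0.0007, 0.01, 0, 0]]]}}

```text
time: 8.9
tool_pos: [552.7, -19.3, 57.6]
tcp_rot: [0.0, 0.998, 0.064, 0.0]
wrist_force: [0.3, -0.7, 0.6]
finger_gap: 11.8
```

Run:
```python
from h import *
b=grab_frame("scene")[110:340,100:420,::-1];a=grab_frame("wrist")[:,:,::-1]
cv2.imwrite("pics/s5.png",cv2.resize(b,(800,575)));cv2.imwrite("pics/w5.png",a)
p=get_obs()["tool_pos"];d=p[:2]-np.array([550.8,-29.5]);a=.127
print(p,d@[np.cos(a),np.sin(a)],d@[-np.sin(a),np.cos(a)])
```

```text
[552.39122142 -18.79081788  57.34532641] 2.9348192421645063 10.42139161475385
```

View pics/s5.png

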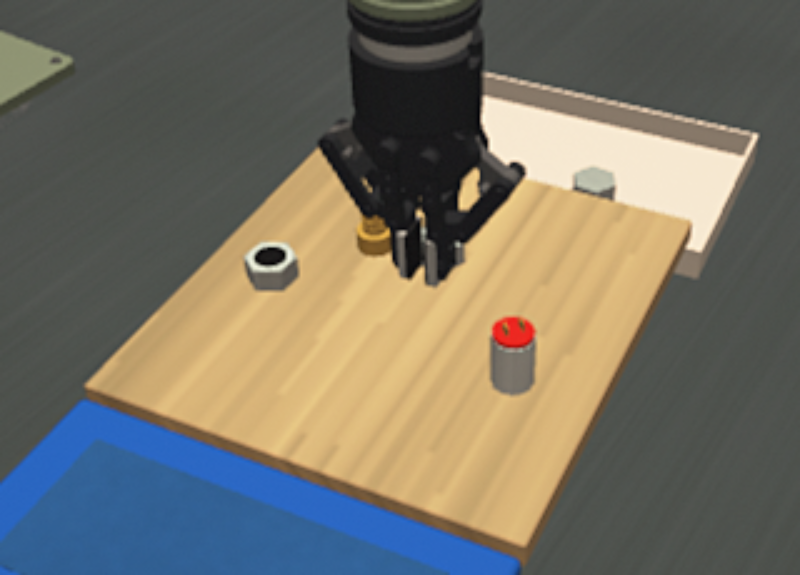

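View pics/w5.png

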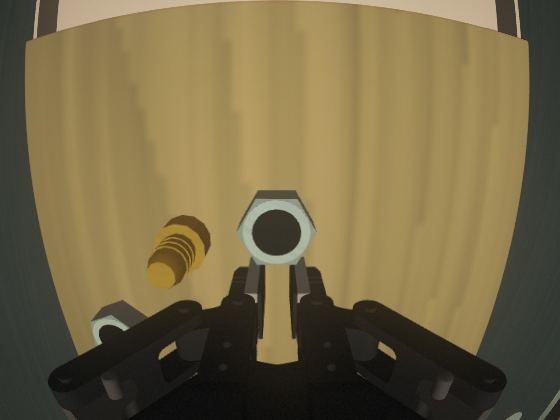

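Nut 2 is cradled between the fingertips (wrist picture at 277,232). Before passing the fitting I'll check the linkage clearance numerically.

Run:
```python
from h import *
c=calibration("scene");R=c["R"];t=c["t"];o=-R.T@t
a=.127;ex=np.array([np.cos(a),np.sin(a),0]);ey=np.array([-np.sin(a),np.cos(a),0])
p=get_obs()["tool_pos"]
for off in (-12,0,12):
  for zu,zv in [(325,150),(350,185),(370,208),(385,225),(398,272),(432,283),(465,235),(490,212),(520,182)]:
    u,v=100+zu/2.5,110+zv/2.5
    d=R.T@np.array([(u-c["cx"])/c["fx"],(v-c["cy"])/c["fy"],1])
    s=((p+off*ey-o)@ey)/(d@ey); w=o+s*d
    print(off,(zu,zv),"lat",round((w-p)@ex,1),"z",round(w[2],1))
```

```text
-12 (325, 150) lat -58.8 z 133.2
-12 (350, 185) lat -43.0 z 111.7
-12 (370, 208) lat -29.9 z 98.0
-12 (385, 225) lat -20.0 z 87.9
-12 (398, 272) lat -12.5 z 52.6
-12 (432, 283) lat 11.5 z 51.8
-12 (465, 235) lat 34.8 z 97.6
-12 (490, 212) lat 51.0 z 119.9
-12 (520, 182) lat 69.4 z 146.8
0 (325, 150) lat -66.6 z 123.7
0 (350, 185) lat -50.4 z 101.6
0 (370, 208) lat -37.0 z 87.7
0 (385, 225) lat -26.8 z 77.4
0 (398, 272) lat -19.2 z 41.2
0 (432, 283) lat 5.4 z 40.4
0 (465, 235) lat 29.2 z 87.3
0 (490, 212) lat 45.8 z 110.1
0 (520, 182) lat 64.6 z 137.6
12 (325, 150) lat -74.3 z 114.2
12 (350, 185) lat -57.8 z 91.6
12 (370, 208) lat -44.1 z 77.4
12 (385, 225) lat -33.7 z 66.8
12 (398, 272) lat -25.9 z 29.8
12 (432, 283) lat -0.7 z 29.0
12 (465, 235) lat 23.6 z 76.9
12 (490, 212) lat 40.6 z 100.2
12 (520, 182) lat 59.8 z 128.4
```

Clearance to the fitting is about 7 mm. I'll veer 6 mm away from it while pushing.

>>> {"op": "servo_tool", "data": {"rows": [[[0.14, 0.0007, 0.01, 0, 0], [0.14, 0.0007, 0.01, 0, 0], [0.14, 0.0007, 0.01, 0, 0], [0.14, -0.0013, 0.01, 0, 0], [0.14, -0.0013, 0.01, 0, 0], [0.14, -0.0013, 0.01, 0, 0], [0.14, -0.0013, 0.01, 0, 0]]]}}

```text
time: 9.7
tool_pos: [549.3, 50.5, 57.3]
tcp_rot: [-0.0, 0.998, 0.064, -0.0]
wrist_force: [-0.1, -0.2, -0.2]
finger_gap: 11.8
```

Run:
```python
from h import *
b=grab_frame("scene")[110:340,100:420,::-1];a=grab_frame("wrist")[:,:,::-1]
cv2.imwrite("pics/s6.png",cv2.resize(b,(800,575)));cv2.imwrite("pics/w6.png",a)
p=get_obs()["tool_pos"];d=p[:2]-np.array([550.8,-29.5]);a=.127
print(p,d@[np.cos(a),np.sin(a)],d@[-np.sin(a),np.cos(a)])
```

```text
[549.24959055  50.99204656  57.2997611 ] 8.657109339082762 80.040163585382
```

View pics/s6.png

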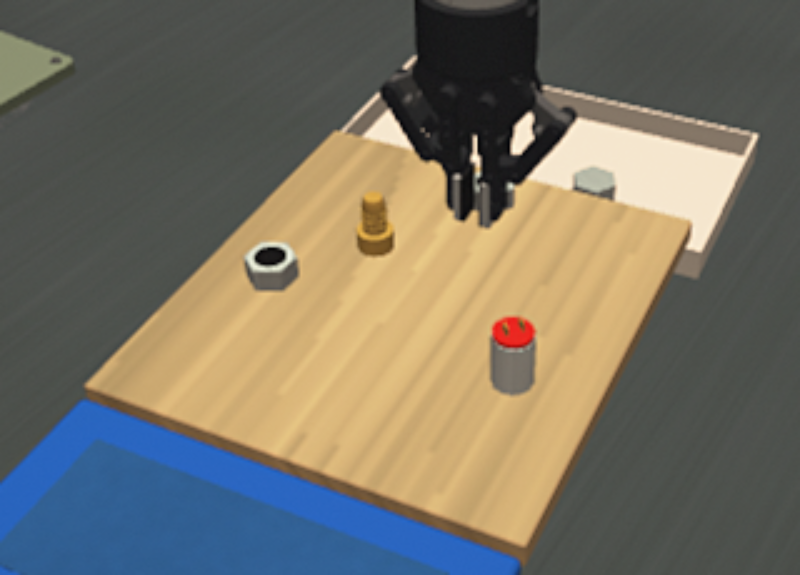

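View pics/w6.png

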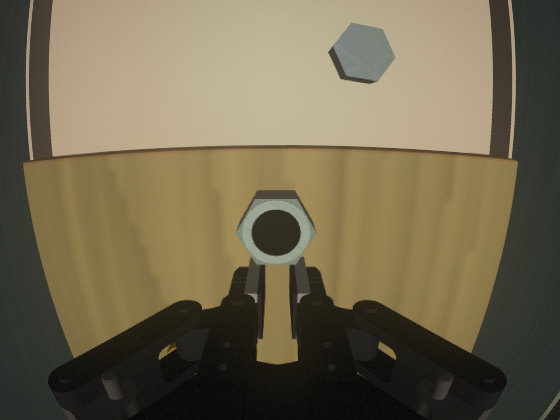

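The fitting is unmoved at zoomed (375,237) and already behind the fingers. Nut 2 is still cradled.

>>> {"op": "servo_tool", "data": {"rows": [[[0.14, -0.0013, 0.01, 0, 0], [0.14, -0.0013, 0.01, 0, 0], [0.14, -0.0013, 0.01, 0, 0], [0.14, -0.0013, 0.01, 0, 0], [0.14, -0.0013, 0.01, 0, 0], [0.14, -0.0013, 0.01, 0, 0], [0.14, 0, 0, 0, 0], [0.14, 0, 0, 0, 0]]]}}

```text
time: 10.6
tool_pos: [541.7, 109.9, 57.3]
tcp_rot: [0.0, 0.998, 0.064, 0.0]
wrist_force: [0.7, 0.2, -0.3]
finger_gap: 12.0
```

>>> {"op": "servo_tool", "data": {"rows": [[[0.14, 0.0013, -0.01, 0.0, 0], [0.14, 0, 0, 0.02, 0], [0.14, 0, 0, 0.03, 0], [0.14, 0, 0, 0.03, 0], [0.14, 0, 0, 0.02, 0], [0.14, 0, 0, 0, 0]]]}}

```text
time: 11.2
tool_pos: [545.0, 98.8, 160.3]
tcp_rot: [-0.0, 0.998, 0.063, 0.003]
wrist_force: [0.0, 0.0, 0.3]
finger_gap: 12.3
```

Run:
```python
from h import *
a=grab_frame("wrist")[:,:,::-1]
cv2.imwrite("pics/w7.png",a)
p=get_obs()["tool_pos"];print(p)
a=.127;s=np.array([467.3,-68.9])-42*np.array([-np.sin(a),np.cos(a)]);print(s,s-p[:2])
```

```text
[543.79744156  98.75569219 158.36677301]
[ 472.61967288 -110.56174601] [ -71.17776868 -209.3174382 ]
```

View pics/w7.png

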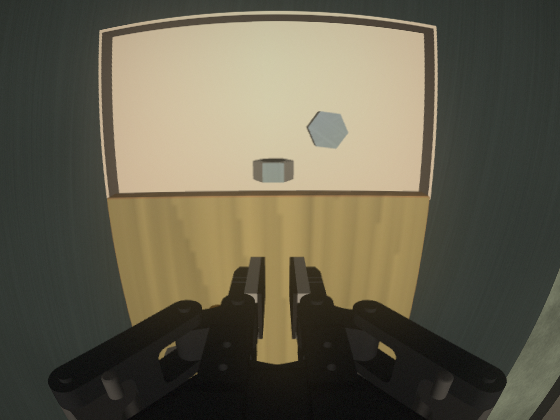

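Both nuts are in the pan. Nut 2 stands on edge at wrist picture (273,170), well within the height limit. Nut 3 is next.

>>> {"op": "servo_tool", "data": {"rows": [[[0.14, -0.0088, -0.0262, 0, 0], [0.14, -0.0088, -0.0262, 0, 0], [0.14, -0.0088, -0.0262, 0, 0], [0.14, -0.0088, -0.0262, 0, 0], [0.14, -0.0088, -0.0262, 0, 0], [0.14, -0.0088, -0.0262, 0, 0], [0.14, -0.0088, -0.0262, 0, 0], [0.14, -0.0088, -0.0262, 0, 0], [0.14, 0, 0, -0.02, 0], [0.14, 0, 0, -0.02, 0], [0.14, 0, 0, 0, 0], [0.14, 0, 0, 0, 0]]]}}

```text
time: 12.45
tool_pos: [471.9, -110.1, 116.4]
tcp_rot: [-0.0, 0.998, 0.064, -0.001]
wrist_force: [0.2, 0.3, -0.5]
finger_gap: 12.0
```

Run:
```python
from h import *
b=grab_frame("scene")[110:340,100:420,::-1];a=grab_frame("wrist")[:,:,::-1]
cv2.imwrite("pics/s8.png",cv2.resize(b,(800,575)));cv2.imwrite("pics/w8.png",a)
p=get_obs()["tool_pos"];d=p[:2]-np.array([467.3,-68.9]);a=.127
print(p,d@[np.cos(a),np.sin(a)],d@[-np.sin(a),np.cos(a)])
```

```text
[ 473.01950169 -110.06556248  117.66994857] 0.4594547757700145 -41.55845444139746
```

View pics/s8.png

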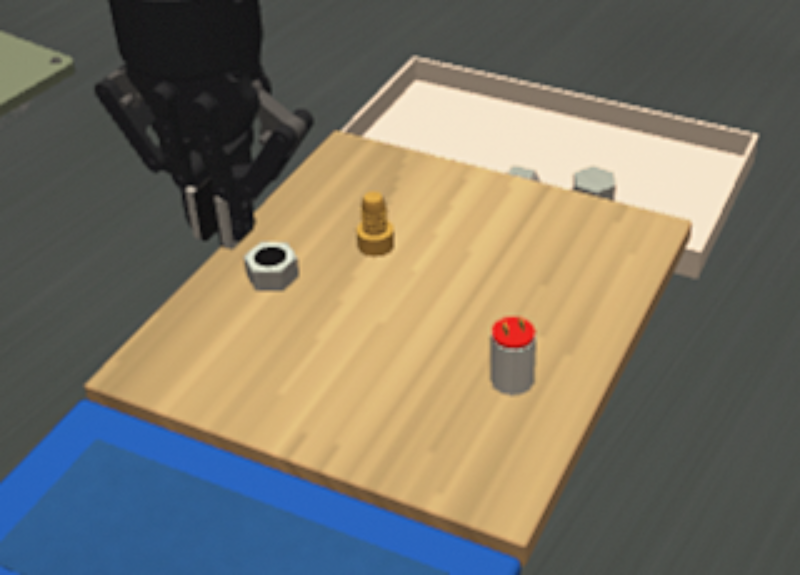

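View pics/w8.png

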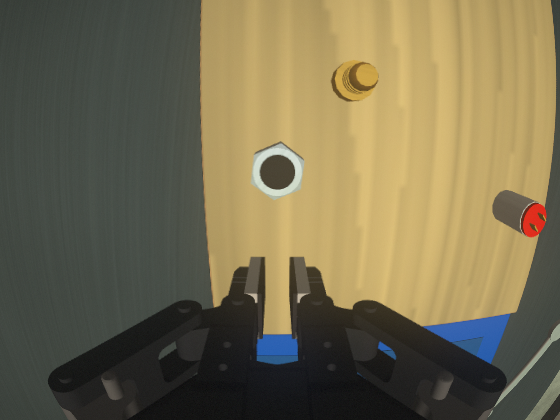

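>>> {"op": "servo_tool", "data": {"rows": [[[0.14, 0, 0, -0.02, 0], [0.14, 0, 0, -0.02, 0], [0.14, 0, 0, -0.01, 0], [0.14, 0, 0, -0.01, 0], [0.14, 0, 0, 0, 0], [0.14, 0, 0, 0, 0]]]}}

```text
time: 13.15
tool_pos: [473.1, -110.0, 57.7]
tcp_rot: [0.0, 0.998, 0.064, 0.0]
wrist_force: [0.4, -0.6, 0.7]
finger_gap: 11.9
```

>>> {"op": "servo_tool", "data": {"rows": [[[0.14, -0.0013, 0.01, 0, 0], [0.14, -0.0013, 0.01, 0, 0], [0.14, -0.0023, 0.01, 0, 0], [0.14, -0.0023, 0.01, 0, 0], [0.14, -0.0023, 0.01, 0, 0], [0.14, -0.0023, 0.01, 0, 0]]]}}

```text
time: 13.75
tool_pos: [460.7, -49.0, 57.5]
tcp_rot: [0.0, 0.998, 0.064, 0.0]
wrist_force: [0.6, -1.5, 1.0]
finger_gap: 12.1
```

Run:
```python
from h import *
b=grab_frame("scene")[110:340,100:420,::-1];a=grab_frame("wrist")[:,:,::-1]
cv2.imwrite("pics/s9.png",cv2.resize(b,(800,575)));cv2.imwrite("pics/w9.png",a)
p=get_obs()["tool_pos"];d=p[:2]-np.array([467.3,-68.9]);a=.127
print(p,d@[np.cos(a),np.sin(a)],d@[-np.sin(a),np.cos(a)])
```

```text
[460.11587948 -48.57431182  57.26349077] -4.551833149158747 21.07192451316291
```

View pics/w9.png

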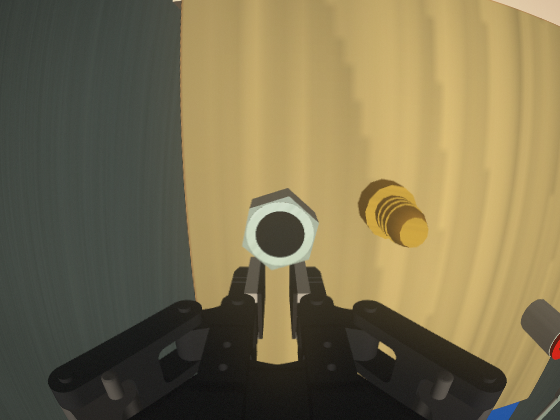

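View pics/s9.png

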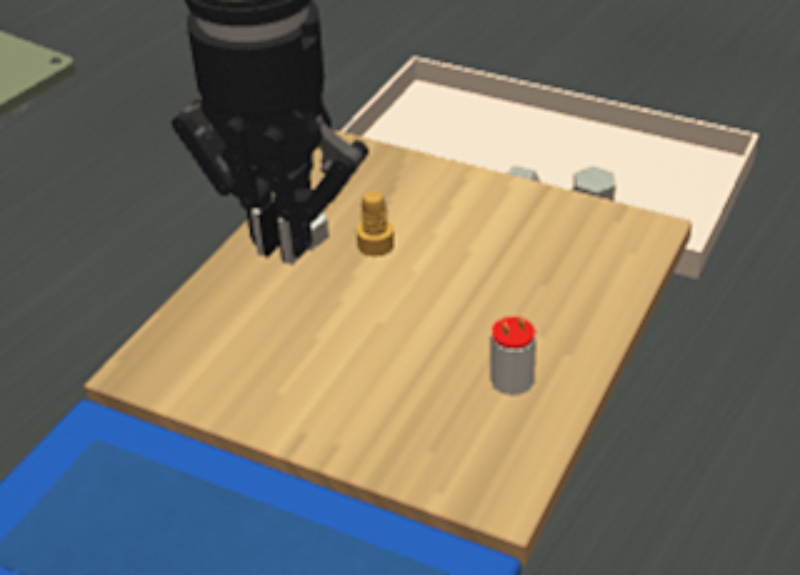

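Nut 3 is cradled, about 3 mm right of centre at wrist (281,233). The fitting is about 50 mm to the side.

>>> {"op": "servo_tool", "data": {"rows": [[[0.14, -0.0013, 0.01, 0, 0], [0.14, -0.0013, 0.01, 0, 0], [0.14, -0.0013, 0.01, 0, 0], [0.14, -0.0013, 0.01, 0, 0], [0.14, -0.0013, 0.01, 0, 0], [0.14, -0.0013, 0.01, 0, 0], [0.14, -0.0013, 0.01, 0, 0], [0.14, -0.0013, 0.01, 0, 0]]]}}

```text
time: 14.65
tool_pos: [450.3, 30.9, 57.3]
tcp_rot: [-0.0, 0.998, 0.064, 0.0]
wrist_force: [-0.4, -0.1, -1.3]
finger_gap: 12.0
```

Run:
```python
from h import *
b=grab_frame("wrist")[:,:,::-1]
cv2.imwrite("pics/w10.png",b)
p=get_obs()["tool_pos"];d=p[:2]-np.array([554.9,-38.8]);a=.127
print(p,d@[np.cos(a),np.sin(a)],d@[-np.sin(a),np.cos(a)])
```

```text
[450.04741292  31.88856205  57.31478915] -95.05480535902063 83.39977098899796
```

View pics/w10.png

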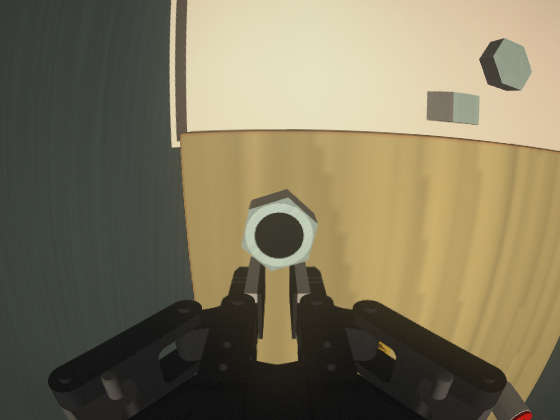

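Nut 3 is still cradled at (280,235). I'll push it over the edge.

>>> {"op": "servo_tool", "data": {"rows": [[[0.14, -0.0013, 0.01, 0, 0], [0.14, -0.0013, 0.01, 0, 0], [0.14, -0.0013, 0.01, 0, 0], [0.14, -0.0013, 0.01, 0, 0], [0.14, -0.0013, 0.01, 0, 0], [0.14, -0.0013, 0.01, 0, 0], [0.14, -0.0008, 0.006, 0, 0], [0.14, 0, 0, 0, 0], [0.14, 0, 0, 0, 0]]]}}

```text
time: 15.6
tool_pos: [441.8, 96.1, 57.3]
tcp_rot: [0.0, 0.998, 0.064, -0.0]
wrist_force: [-0.9, -0.0, 0.1]
finger_gap: 12.0
```

>>> {"op": "servo_tool", "data": {"rows": [[[0.14, 0.0013, -0.01, 0.0, 0], [0.14, 0, 0, 0.02, 0], [0.14, 0, 0, 0.03, 0], [0.14, 0, 0, 0.03, 0], [0.14, 0, 0, 0.03, 0], [0.14, 0, 0, 0.03, 0], [0.14, 0, 0, 0, 0], [0.14, 0, 0, 0, 0]]]}}

```text
time: 16.4
tool_pos: [443.2, 85.2, 197.5]
tcp_rot: [0.0, 0.998, 0.063, 0.0]
wrist_force: [-0.7, 0.5, -1.3]
finger_gap: 12.3
```

Run:
```python
from h import *
b=grab_frame("scene")[110:340,100:420,::-1];a=grab_frame("wrist")[:,:,::-1]
cv2.imwrite("pics/s11.png",cv2.resize(b,(800,575)));cv2.imwrite("pics/w11.png",a)
print(get_obs()["tool_pos"])
```

```text
[442.29460112  85.37425094 196.14919368]
```

View pics/w11.png

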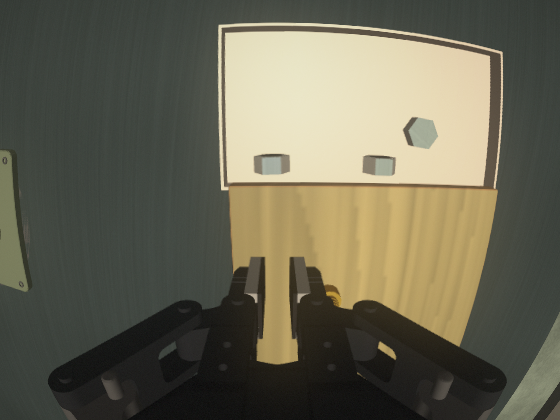

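View pics/s11.png

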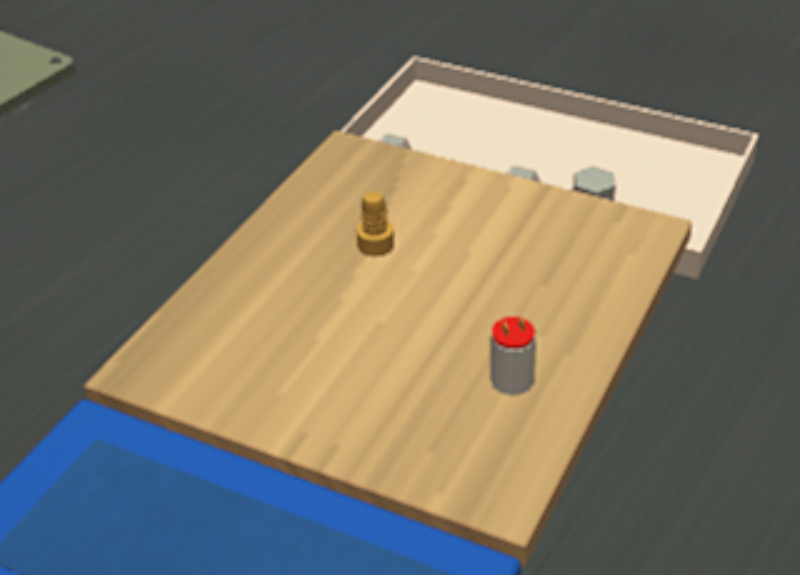

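All three nuts are in the pan, and the fitting and capacitor stand where they were. I'll let things settle, compare positions with the start and hand in.

>>> {"op": "servo_tool", "data": {"rows": [[[0.14, 0, 0, 0, 0], [0.14, 0, 0, 0, 0], [0.14, 0, 0, 0, 0], [0.14, 0, 0, 0, 0], [0.14, 0, 0, 0, 0], [0.14, 0, 0, 0, 0]]]}}

```text
time: 17.1
tool_pos: [443.2, 86.1, 197.3]
tcp_rot: [0.0, 0.998, 0.064, 0.0]
wrist_force: [0.2, -0.4, 0.4]
finger_gap: 11.8
```

Run:
```python
from h import *
f=grab_frame("scene");a=cv2.imread("pics/scene0.png")[:,:,::-1]
for n,(x0,y0,x1,y1) in dict(fit=(238,184,262,216),cap=(290,234,320,272)).items():
    T=np.ascontiguousarray(a[y0:y1,x0:x1]);r=cv2.matchTemplate(np.ascontiguousarray(f[y0-8:y1+8,x0-8:x1+8]),T,cv2.TM_CCOEFF_NORMED)
    print(n,cv2.minMaxLoc(r)[1::2])
w=grab_frame("wrist")[:,:,::-1];w0=cv2.imread("pics/w11.png")
print("pan diff",cv2.absdiff(np.ascontiguousarray(w),w0)[30:185,225:490].max())
# nut positions in the pan from the wrist fisheye
c=calibration("wrist");ctr=np.array([554.9,-38.8]);al=.127
for u,v in [(272,164),(379,165),(421,133)]:
    x,y=u-c["cx"],v-c["cy"];r=np.hypot(x,y);th=r/c["fx"]
    d=np.array(c["R"]).T@np.array([x/r*np.sin(th),y/r*np.sin(th),np.cos(th)]);o=-np.array(c["R"]).T@c["t"]
    q=(o+d*(18-o[2])/d[2])[:2]-ctr;print((q@[np.cos(al),np.sin(al)]).round(),(q@[-np.sin(al),np.cos(al)]-222).round())
```

```text
fit (0.9377517700195312, (8, 8))
cap (0.9997090697288513, (8, 8))
pan diff 160
-101.0 -55.0
5.0 -54.0
49.0 -19.0
```

Run:
```python
from h import *
w=np.ascontiguousarray(grab_frame("wrist")[:,:,::-1]);w0=cv2.imread("pics/w11.png")
for x,y in [(272,164),(379,165),(421,133),(225,40)]:
    T=w0[max(y-18,0):y+18,x-24:x+24];r=cv2.matchTemplate(w[y-24:y+24,x-30:x+30],T,cv2.TM_CCOEFF_NORMED);print(cv2.minMaxLoc(r)[1::2])
sign_off()
```

```text
(0.9802555441856384, (5, 7))
(0.9641322493553162, (5, 7))
(0.9883264303207397, (5, 7))
(0.9932413697242737, (5, 7))
the job is handed in; nothing more can be done
```

All three nuts were pushed along their lanes with the nearly closed fingertips and dropped into the white pan. The job was handed in at about 17 s of the 64 s allowed; `sign_off()` gives no verdict.

**Nuts:** My last measurement puts them at about (-101, -55), (5, -54) and (49, -19) mm in the pan frame, all inside the walls. Two stand on edge and one lies flat.

**Fitting and capacitor:** Both stand upright, with no shift in the scene image compared with the start. The fitting's match score was a little lower (0.94 against 1.00 for the capacitor), probably because nut 2 no longer sits near it.

**One check that disagreed:** A raw before-and-after difference of the pan picture was large (160). The follow-up matching showed all three nuts and the fixed pan corner shifting by the same single pixel, so it was the camera arm swaying and the nuts were at rest.

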